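# Set the kettle's hob zone to boost with a fingertip

## Task

Put the kettle on at full power: hold the shut fingertips on the hob's round on key for a good second, then stroke gently along the slider of the zone the kettle stands on, touching every bar from the shortest to the longest. Boost needs the finger kept there, so finish with the fingertips still resting on the longest bar and on no other. Leave the frying pan's slider and the two small timer keys untouched, press the soft panel only lightly, and neither shift nor lift the kettle, the pan or anything else.

Things in the scene. Friction and masses are not known exactly. Their poses are not given: they have to be found in the camera images.
- hob: portable two-zone induction hob, 400 (x) x 620 (y) x 65 high, fixed on the worktop. Origin: centre of its underside; x points from the cook's side (the robot's) to the back, y to the cook's left. Black glass top at 65; the two zones (printed rings 200 across) are centred at (40, 155) left and (40, -155) right. Control panel along the cook's edge
- touch_panel: the hob's soft black membrane panel, 82 (x) x 602 (y), axes as the hob's. Origin: centre of its upper face, 61 above the worktop, 152 from the hob's centre towards the cook. Sinks straight down about 1 mm per 3 N of push, hard after 5 mm; springs back. Embossed in grey: left slider, bars 1 to 5 at y = 240, 204, 168, 132, 96; right slider, bars 1 to 5 at y = -96 to -240; all at x = 0
- on_key: the large round on key, a dome 23 across and 2 high in the middle of the panel's length, 12 nearer the cook than the slider rows. Origin: the top of the dome, 2 above the panel's face; axes as the hob's
- kettle: steel whistling kettle, 176 across, 112 high to its shoulder and 202 with its arched black handle, short spout; full (about 1.3 kg), standing upright on the middle of one zone, left or right. Origin: centre of its underside; z up, spout along +x
- frying_pan: dark steel frying pan, 220 across, 46 high, with a black handle reaching 275 from its centre; stands on the other zone. Origin: centre of its underside; z up, handle along +x
- left_bar1: bar 1 of the left slider (shortest bar, the low end, at the left as the cook sees it): rounded bar 20 long (x) x 14 wide (y), 1.7 high; next bar 36 away. Origin: the centre of its crest, 1.7 above the panel's face; axes as the hob's
- left_bar2: bar 2 of the left slider (second bar): rounded bar 24 long (x) x 14 wide (y), 1.7 high; next bar 36 away. Origin: the centre of its crest, 1.7 above the panel's face; axes as the hob's
- left_bar3: bar 3 of the left slider (third bar): rounded bar 28 long (x) x 14 wide (y), 1.7 high; next bar 36 away. Origin: the centre of its crest, 1.7 above the panel's face; axes as the hob's
- left_bar4: bar 4 of the left slider (fourth bar): rounded bar 32 long (x) x 14 wide (y), 1.7 high; next bar 36 away. Origin: the centre of its crest, 1.7 above the panel's face; axes as the hob's
- left_bar5: bar 5 of the left slider (longest bar, full power, at the right end as the cook sees it): rounded bar 36 long (x) x 14 wide (y), 1.7 high; next bar 36 away. Origin: the centre of its crest, 1.7 above the panel's face; axes as the hob's
- right_bar1: bar 1 of the right slider (shortest bar, the low end, at the left as the cook sees it): rounded bar 20 long (x) x 14 wide (y), 1.7 high; next bar 36 away. Origin: the centre of its crest, 1.7 above the panel's face; axes as the hob's
- right_bar2: bar 2 of the right slider (second bar): rounded bar 24 long (x) x 14 wide (y), 1.7 high; next bar 36 away. Origin: the centre of its crest, 1.7 above the panel's face; axes as the hob's
- right_bar3: bar 3 of the right slider (third bar): rounded bar 28 long (x) x 14 wide (y), 1.7 high; next bar 36 away. Origin: the centre of its crest, 1.7 above the panel's face; axes as the hob's
- right_bar4: bar 4 of the right slider (fourth bar): rounded bar 32 long (x) x 14 wide (y), 1.7 high; next bar 36 away. Origin: the centre of its crest, 1.7 above the panel's face; axes as the hob's
- right_bar5: bar 5 of the right slider (longest bar, full power, at the right end as the cook sees it): rounded bar 36 long (x) x 14 wide (y), 1.7 high; next bar 36 away. Origin: the centre of its crest, 1.7 above the panel's face; axes as the hob's
- timer_key_left: small round timer key, 12 across and 1.5 high, 50 to the left (+y) of the panel's middle and 27 nearer the hob's back than the slider rows; not needed. Origin: its top
- timer_key_right: small round timer key, 12 across and 1.5 high, 50 to the right (-y) of the panel's middle and 27 nearer the hob's back than the slider rows; not needed. Origin: its top
- pepper_mill: dark wood pepper mill, 52 across, 142 high, on the hob's glass between the zones towards the back. Origin: centre of its underside
- wooden_spoon: wooden spoon 160 long lying on the glass between kettle and pan. Origin: on the glass, under its middle
- mug: white mug, 82 across, 95 high, left of the hob. Origin: centre of its underside
- coffee_jar: amber jar with screw cap, 84 across, 140 high, left of the hob. Origin: centre of its underside
- steel_bowl: steel bowl, 150 across, 60 high, right of the hob. Origin: centre of its underside
- oil_bottle: green bottle, 68 across, 240 high, right of the hob. Origin: centre of its underside
Things that resemble listed ones, but are neither listed nor needed, are in the scene too. Several things have the shape of the kettle; the one meant has the colours described above.

How it is judged (in metres and radians):
On the way, in this order (a step that is already met when the one before it is completed fails the run):
1. a fingertip is held on the round on key (contact force between the fingers and on_key above 0.3 N), for 0.8 s.
2. then the shortest bar of the kettle's slider is touched (((y of kettle in the frame of hob above 0 m and contact force between the fingers and left_bar1 above 0.3 N) or (y of kettle in the frame of hob below 0 m and contact force between the fingers and right_bar1 above 0.3 N))), for 0.02 s.
3. then the second bar of the kettle's slider is touched (((y of kettle in the frame of hob above 0 m and contact force between the fingers and left_bar2 above 0.3 N) or (y of kettle in the frame of hob below 0 m and contact force between the fingers and right_bar2 above 0.3 N))), for 0.02 s.
4. then the third bar of the kettle's slider is touched (((y of kettle in the frame of hob above 0 m and contact force between the fingers and left_bar3 above 0.3 N) or (y of kettle in the frame of hob below 0 m and contact force between the fingers and right_bar3 above 0.3 N))), for 0.02 s.
5. then the fourth bar of the kettle's slider is touched (((y of kettle in the frame of hob above 0 m and contact force between the fingers and left_bar4 above 0.3 N) or (y of kettle in the frame of hob below 0 m and contact force between the fingers and right_bar4 above 0.3 N))), for 0.02 s.
6. then the longest bar of the kettle's slider is touched (((y of kettle in the frame of hob above 0 m and contact force between the fingers and left_bar5 above 0.3 N) or (y of kettle in the frame of hob below 0 m and contact force between the fingers and right_bar5 above 0.3 N))), for 0.02 s.
At the end, for the whole second after the job is handed in: The fingers rest (over 0.3 N) on the longest bar of the kettle's slider and on none of its other bars; kettle and pan stand upright and at rest on their zones; no loose thing is over 20 mm from its start (((y of kettle in the frame of hob above 0 m and contact force between the fingers and left_bar5 above 0.3 N) or (y of kettle in the frame of hob below 0 m and contact force between the fingers and right_bar5 above 0.3 N)) and not ((y of kettle in the frame of hob above 0 m and contact force between the fingers and left_bar1 above 0.3 N) or (y of kettle in the frame of hob below 0 m and contact force between the fingers and right_bar1 above 0.3 N)) and not ((y of kettle in the frame of hob above 0 m and contact force between the fingers and left_bar2 above 0.3 N) or (y of kettle in the frame of hob below 0 m and contact force between the fingers and right_bar2 above 0.3 N)) and not ((y of kettle in the frame of hob above 0 m and contact force between the fingers and left_bar3 above 0.3 N) or (y of kettle in the frame of hob below 0 m and contact force between the fingers and right_bar3 above 0.3 N)) and not ((y of kettle in the frame of hob above 0 m and contact force between the fingers and left_bar4 above 0.3 N) or (y of kettle in the frame of hob below 0 m and contact force between the fingers and right_bar4 above 0.3 N)) and angle between each of kettle, frying_pan's own z axis and vertical below 0.1 rad and linear speed of each of kettle, frying_pan below 0.02 m/s and (y of kettle in the frame of hob between 0.12 and 0.19 m or y of kettle in the frame of hob between -0.19 and -0.12 m) and distance of each of kettle, frying_pan, pepper_mill, wooden_spoon, mug, coffee_jar, steel_bowl, oil_bottle from where it was at the start of the episode below 0.02 m); the arm keeps its last pose, push and grip.
It fails at once if the slider of the frying pan's zone is touched ((y of kettle in the frame of hob above 0 m and (contact force between the fingers and right_bar1 above 0.3 N or contact force between the fingers and right_bar2 above 0.3 N or contact force between the fingers and right_bar3 above 0.3 N or contact force between the fingers and right_bar4 above 0.3 N or contact force between the fingers and right_bar5 above 0.3 N)) or (y of kettle in the frame of hob below 0 m and (contact force between the fingers and left_bar1 above 0.3 N or contact force between the fingers and left_bar2 above 0.3 N or contact force between the fingers and left_bar3 above 0.3 N or contact force between the fingers and left_bar4 above 0.3 N or contact force between the fingers and left_bar5 above 0.3 N))).
It fails at once if a timer key is touched (contact force between the fingers and timer_key_left above 0.3 N or contact force between the fingers and timer_key_right above 0.3 N).
It fails at once if the panel is pressed with more than 25 N (contact force between anything else and touch_panel above 25 N).
It fails at once if the kettle or the frying pan is shifted or lifted by more than 20 mm (not (distance of kettle from where it was at the start of the episode below 0.02 m) or not (distance of frying_pan from where it was at the start of the episode below 0.02 m)).
It fails at once if another thing is shifted or lifted by more than 20 mm (not (distance of pepper_mill from where it was at the start of the episode below 0.02 m) or not (distance of wooden_spoon from where it was at the start of the episode below 0.02 m) or not (distance of mug from where it was at the start of the episode below 0.02 m) or not (distance of coffee_jar from where it was at the start of the episode below 0.02 m) or not (distance of steel_bowl from where it was at the start of the episode below 0.02 m) or not (distance of oil_bottle from where it was at the start of the episode below 0.02 m)).
It also fails if it takes over 51 s, if anything falls off the work surface, if the arm or the gripper's body presses on something with over 40 N, if the wrist force passes 120 N, or if a joint passes its speed limit or range.

## Robot

A 6-joint arm with a two-finger parallel gripper is mounted at the origin on the work surface. World frame = base frame: x ahead of the robot, y to its left, z up, the work surface at z = 0. Lengths are in mm, angles in rad, forces in N, time in s.
With the tool pointing down it reaches from about 275 to 725 mm from the base axis. Payload 15.9 kg.
Tool frame: the origin (TCP) lies midway between the tips of the shut fingers; the grasp point (between the pads) lies 19 mm behind it; z points along the fingers, y is the line along which they close (so a half turn about z gives the same grasp; the last joint's range is limited). The gripper opens to 85 mm and grips with 20 to 120 N. Pads are 22 mm wide; open, the fingers measure 114 mm over their backs; the gripper's body (76 mm by 85 mm) begins 54 mm behind the grasp point. The pads swing forward as they close: fully open they stand 13 mm farther back than shut.
Start: joints at [1.115, 0.213, -0.034, 1.323, 0, 1.571], TCP at [220.082, 448.942, 231.306] pointing down, gripper open.
Joint ranges: [-2.98, 2.98], [-0.74, 1.72], [-1.14, 1.35], [-2.1, 2.04], [-1.57, 1.44], [-3.14, 3.14]. Speed limits (rad/s): [1.89, 1.89, 2.39, 2.57, 3.14, 3.14].

## Interface

Orientations are given as a unit quaternion [x, y, z, w].
In Python, from workcell import manip gives the robot as it stands. The module is installed in compiled form; this text tells all that it offers.
- The arm moves only by the tool play_rows, never from a script. Its argument "plan" is a list of rows, each a list of 3 entries, a list of its own where there are three numbers: the opening, from -1 (shut) to 1 (fully open), then the shift along the tool's x, y, z in mm, then the turn, a rotation vector about the tool's x, y, z in degrees. In form: [[hand, [x, y, z], [rx, ry, rz]], ...]. A call has 1 to 12 rows; each row is the pose to reach, as a shift and turn from the pose commanded when the call began, along the tool's axes at that moment; what a row does not reach only later rows make up. A row lasts 1/12 s, in which the tool goes at most 41.7 mm and 7.16 degrees, less where a joint would pass 70% of its speed; a pose out of reach is approached as far as the arm can. A call with a gripper value outside its range is refused whole. The fingers move at their own pace and stop on an object; "newtons" is the grip in N (left out, the last holds). Time passes only in rows, so rows that repeat a pose let the fingers close. It gives the time, the measured TCP pose, the force, the opening and the grip force at its end, in the units of the state.
- manip.state(): the state, without advancing time (a new reading comes with each control period).
- manip.snapshot(name): name is "scene" or "top" or "wrist"; returns a dict with "frame" (400x640x3 uint8, red, green, blue), "depth" (400x640 float32, mm along the optical axis (not along the pixel's ray), 0 where there is no reading), "intrinsics" (3x3 intrinsics, pixels), "extrinsics" (4x4, takes a point from camera to world coordinates); the wrist camera has in their place "tool_from_camera" (4x4, takes a point from camera to tool coordinates, whose origin is the TCP and whose axes are the flange's). Camera axes: x right, y down, z forward; pixel columns grow to the right and rows downward; lengths in mm; the calibration is good to about 2 mm. A picture is of the moment at which its call begins: read the wrist's pose just before it.
- manip.hand_in(): hands the job in; it is judged then, once.
The state is a dict: "time_s": time; "qpos": joint angles; "dq": joint speeds; "joint_torque": joint torques, N m; "tcp_pos": TCP position; "eef_rot": TCP orientation; "wrist_force": force on the tool from outside, world axes, zero at the start; "wrist_torque": the same for the moment, N m; "opening": finger opening in mm; "grip_force": force on a finger pad.
Only numpy, scipy, OpenCV 4.12 (cv2) and the standard library are available. Lean on these libraries where they do the work, as an engineer would, in place of code of your own. Each camera call takes 0.05 s, during which the arm holds its last target. There are 200 camera calls.

## Working session

There is one attempt and no reset: what is moved stays moved. The work goes in short steps, Python scripts to look and compute and a tool call to move; the robot and the scene stay as the last step left them, time stands still between calls to the robot, and variables do not carry over. Pictures are saved under pics/ and viewed, at most 10 in all, crops included, and the job is handed in when it is done.

Besides the shell and the picture viewer there is one more tool, called after ">>>" as a command line: name --argument value ..., lists and objects as JSON in quotes. play_rows: Moves the arm, as the interface text tells. Its arguments: {"type":"object","properties":{"plan":{"type":"array"},"newtons":{"type":"number"}},"required":["plan"]}

```bash
mkdir -p pics
python3 - <<'E'
from workcell import manip
import cv2,numpy as np
s=manip.state();print({k:np.round(s[k],3).tolist() for k in s})
for n in("top","scene"):
    d=manip.snapshot(n);np.savez(n+'.npz',**d);cv2.imwrite(f'pics/{n}.png',d['frame'][:,:,::-1])
    print(n,d['intrinsics'].tolist(),np.round(d['extrinsics'],3).tolist())
E
```

```text
{'time_s': 0.0, 'qpos': [1.115, 0.213, -0.035, 1.324, -0.0, 1.571], 'dq': [-0.0, -0.001, -0.0, -0.003, -0.002, 0.0], 'joint_torque': [-0.002, -68.617, 48.711, 0.018, -0.0, -0.0], 'tcp_pos': [219.929, 448.647, 230.817], 'eef_rot': [0.226, 0.974, -0.001, -0.0], 'wrist_force': [-1.172, -0.094, -0.19], 'wrist_torque': [0.03, 0.043, -0.012], 'grip_force': 0.0, 'opening': 85.232}
top [[514.8749092571526, 0.0, 324.5601357805278], [0.0, 514.8749092571526, 200.08273634668464], [0.0, 0.0, 1.0]] [[-0.025, -0.996, 0.09, 305.319], [-1.0, 0.024, -0.011, -12.377], [0.009, -0.09, -0.996, 1962.947], [0.0, 0.0, 0.0, 1.0]]
scene [[414.59792700823346, 0.0, 322.580592363475], [0.0, 414.59792700823346, 198.78302750908733], [0.0, 0.0, 1.0]] [[0.424, 0.579, -0.697, 1534.508], [0.906, -0.266, 0.33, -504.988], [0.005, -0.771, -0.637, 1023.51], [0.0, 0.0, 0.0, 1.0]]
```

View pics/top.png

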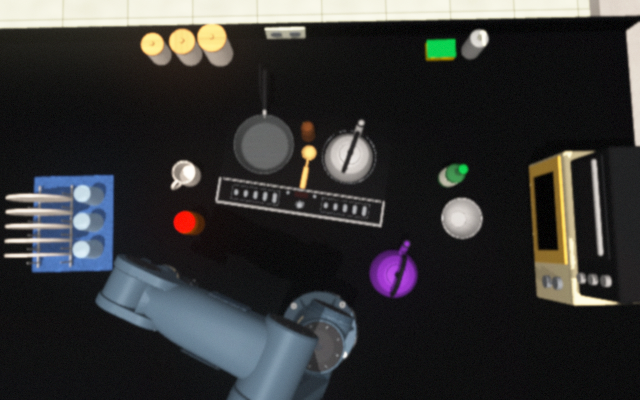

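View pics/scene.png

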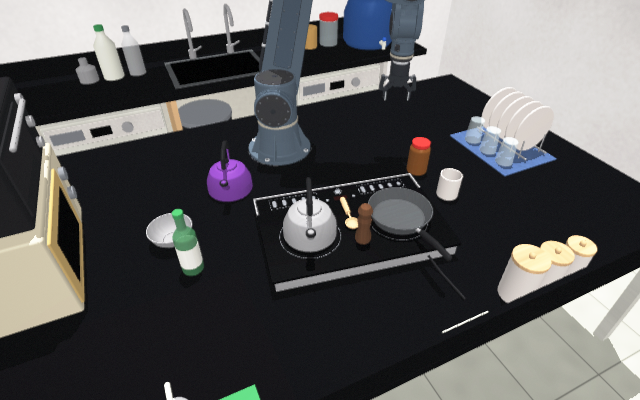

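Top view: the steel kettle is at (349,157) on the right zone. The kettle-shaped purple one at (393,273) stands on the worktop and is a decoy. The pan is at (264,145) on the left zone. The panel outline runs from (218,178) to (384,226), with the on key near (299,204). So I use the right slider. Next I take a close crop and measure the marks.

```bash
cat > h.py <<'E'
import numpy as np,cv2
def ray(d,uv,z,E=None):
    E=d['extrinsics'] if E is None else E
    uv=np.atleast_2d(np.float64(uv));p=np.c_[uv,np.ones(len(uv))]@np.linalg.inv(d['intrinsics']).T@E[:3,:3].T
    o=E[:3,3];return o+p*((z-o[2])/p[:,2])[:,None]
E
python3 - <<'E'
from h import *
d=dict(np.load('top.npz'))
f=d['frame'];c=cv2.resize(f[115:235,205:400],None,fx=4,fy=4,interpolation=cv2.INTER_CUBIC)
cv2.imwrite('pics/crop.png',c[:,:,::-1])
g=cv2.cvtColor(f,cv2.COLOR_RGB2GRAY);m=(g>60).astype(np.uint8);m[:172]=0;m[230:]=0;m[:,:212]=0;m[:,390:]=0
n,l,s,ce=cv2.connectedComponentsWithStats(m)
for i in range(1,n):
    if s[i,4]>5: print(s[i].tolist(),ce[i].round(1),ray(d,ce[i],62)[0].round(1))
i=1+np.argmax(s[1:,2]);pts=np.argwhere(l==i)[:,::-1].astype(np.float32)
b=cv2.boxPoints(cv2.minAreaRect(pts));print(b,ray(d,b,61).round(1),ray(d,b.mean(0),61))
E
```

```text
[255, 172, 17, 2, 27] [263.2 172.4] [585.6 191.6  62. ]
[215, 172, 170, 56, 1702] [299.8 200.1] [478.5  57.5  62. ]
[327, 172, 42, 12, 371] [348.1 176.5] [ 562.6 -124.    62. ]
[233, 189, 6, 7, 33] [235.6 191.8] [515.6 294.9  62. ]
[243, 190, 6, 8, 39] [245.4 193.1] [509.6 258.8  62. ]
[252, 190, 7, 10, 45] [254.9 194.5] [503.5 223.4  62. ]
[262, 191, 6, 11, 53] [264.6 195.7] [498.1 187.8  62. ]
[271, 192, 7, 12, 62] [274.1 197.7] [490.1 152.5  62. ]
[295, 200, 10, 9, 65] [299.3 204.2] [463.4  59.7  62. ]
[323, 202, 6, 7, 34] [325.4 204.8] [458.8 -36.6  62. ]
[333, 203, 5, 8, 37] [335.1 206.4] [452.  -72.3  62. ]
[352, 203, 6, 12, 54] [354.3 208.9] [ 440.8 -143.4   62. ]
[342, 204, 6, 9, 47] [344.5 207.9] [ 445.6 -107.    62. ]
[361, 205, 6, 12, 58] [363.7 210.7] [ 433.4 -178.    62. ]
[[213.84998 202.78465]
 [220.31134 159.046  ]
 [387.90393 183.804  ]
 [381.44257 227.54265]] [[ 476.6  375.7   61. ]
 [ 639.7  350.7   61. ]
 [ 531.6 -271.5   61. ]
 [ 369.6 -241.6   61. ]] [[504.02318265  53.17202541  61.        ]]
```

View pics/crop.png

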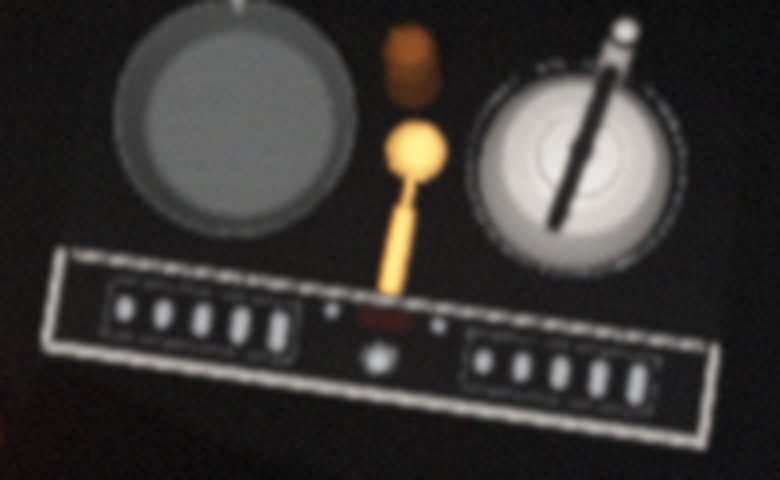

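The crop confirms the choice: steel kettle on the right zone, right slider bars at crop x≈483 to 636, on key at (379,358), and timer keys at (331,310) and (438,325). Next I fit the hob pose.

```bash
cat >> h.py <<'E'
from scipy.spatial.transform import Rotation as R
LOC=np.array([[0,y] for y in(240,204,168,132,96)]+[[-12,0]]+[[0,y] for y in(-96,-132,-168,-204,-240)],float)
def fit(W,L=LOC):
    a,b=L-L.mean(0),W-W.mean(0);th=np.arctan2((a[:,0]*b[:,1]-a[:,1]*b[:,0]).sum(),(a*b).sum())
    r=np.array([[np.cos(th),-np.sin(th)],[np.sin(th),np.cos(th)]]);t=W.mean(0)-r@L.mean(0)
    return th,r,t,W-(L@r.T+t)
def totool(s,p): return R.from_quat(s['eef_rot']).inv().apply(np.array(p)-s['tcp_pos'])
E
python3 - <<'E'
from h import *
from workcell import manip
d=dict(np.load('top.npz'))
uv=[[235.6,191.8],[245.4,193.1],[254.9,194.5],[264.6,195.7],[274.1,197.7],[299.3,204.2],[325.4,204.8],[335.1,206.4],[344.5,207.9],[354.3,208.9],[363.7,210.7]]
th,r,t,e=fit(ray(d,uv,62.5)[:,:2]);print(np.degrees(th),t,e.round(1).tolist())
P=LOC@r.T+t;print(P.round(1)[5:].tolist())
for n,v in(("kettle",[40,-155]),("pan",[40,155])):  # offsets from hob centre (panel +152)
    print(n,r@(np.array(v)+[152,0])+t)
print(ray(d,[[349,157]],112))
s=manip.state();print(s['tcp_pos'],R.from_quat(s['eef_rot']).as_matrix().round(3).tolist(),totool(s,[*P[5],130]))
E
```

```text
-9.812014836573104 [474.78274421  57.92581852] [[-0.3, 0.3], [0.1, -0.4], [0.1, -0.0], [0.9, -0.4], [-1.3, 0.1], [0.5, -0.2], [0.4, -0.1], [-0.3, -0.3], [-0.6, 0.5], [0.9, -0.2], [-0.5, 0.7]]
[[463.0, 60.0], [458.4, -36.7], [452.3, -72.1], [446.2, -107.6], [440.0, -143.1], [433.9, -178.6]]
kettle [ 637.5597028  -127.52676774]
pan [690.38870433 177.93860935]
[[ 627.15034868 -126.39838858  112.        ]]
[219.95242908 448.68907497 230.85816987] [[-0.898, 0.44, -0.0], [0.44, 0.898, -0.001], [-0.0, -0.001, -1.0]] [-389.29650793 -241.97594742  101.10376203]
```

>>> play_rows --plan '[[-1, [-39, -24, 0], [0, 0, -2]], [-1, [-78, -48, 0], [0, 0, -4]], [-1, [-117, -73, 0], [0, 0, -6]], [-1, [-156, -97, 0], [0, 0, -8]], [-1, [-195, -121, 0], [0, 0, -10]], [-1, [-233, -145, 0], [0, 0, -12]], [-1, [-272, -169, 0], [0, 0, -14]], [-1, [-311, -194, 0], [0, 0, -16]], [-1, [-350, -218, 0], [0, 0, -16.3]], [-1, [-389, -242, 0], [0, 0, -16.3]], [-1, [-389, -242, 20], [0, 0, -16.3]], [-1, [-389, -242, 40], [0, 0, -16.3]]]' --newtons 30

```text
time_s: 1.1
tcp_pos: [466.0, 56.0, 191.5]
eef_rot: [0.088, 0.996, -0.0, 0.002]
wrist_force: [0.4, 1.5, -1.1]
opening: 0.2
grip_force: 0.0
```

Run:
```python
from h import *
from workcell import manip
s=manip.state();d=manip.snapshot("wrist")
np.savez('w.npz',**d,tcp=s['tcp_pos'],q=s['eef_rot']);cv2.imwrite('pics/w.png',d['frame'][:,:,::-1])
print({k:np.round(s[k],3).tolist() for k in('time_s','tcp_pos','eef_rot','wrist_force','opening','dq')})
print(totool(s,[463,60,130]), R.from_quat(s['eef_rot']).as_matrix().round(3).tolist())
T=np.eye(4);T[:3,:3]=R.from_quat(s['eef_rot']).as_matrix();T[:3,3]=s['tcp_pos'];E=T@d['tool_from_camera']
print(d['tool_from_camera'].round(3).tolist())
r=R.from_euler('z',-9.812,degrees=True).as_matrix()[:2,:2];P=LOC@r.T+[474.8,57.9]
C=np.linalg.inv(E);q=np.c_[P,np.full(11,62.8),np.ones(11)]@C.T;uv=q[:,:3]@d['intrinsics'].T;print((uv[:,:2]/uv[:,2:]).round(0).tolist())
```

```text
{'time_s': 1.1, 'tcp_pos': [465.965, 56.013, 191.499], 'eef_rot': [0.088, 0.996, -0.0, 0.002], 'wrist_force': [0.374, 1.504, -1.061], 'opening': 0.178, 'dq': [-0.006, 0.12, -0.589, -0.665, 0.025, 0.017]}
[ 3.81044771  3.42758652 61.4865524 ] [[-0.985, 0.175, 0.003], [0.175, 0.985, -0.001], [-0.003, -0.0, -1.0]]
[[-0.001, -0.96, -0.28, 71.795], [1.0, -0.0, -0.001, -1.036], [0.0, -0.28, 0.96, -143.378], [0.0, 0.0, 0.0, 1.0]]
[[616.0, 193.0], [572.0, 193.0], [528.0, 193.0], [485.0, 193.0], [441.0, 193.0], [324.0, 180.0], [208.0, 194.0], [164.0, 195.0], [121.0, 195.0], [77.0, 195.0], [34.0, 195.0]]
```

View pics/w.png

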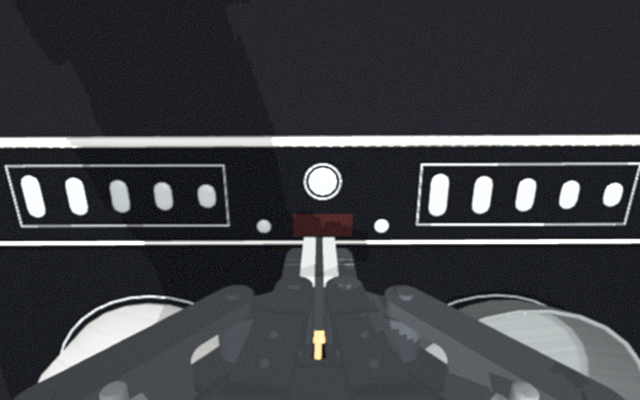

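The wrist view shows the on key at (323,181) and the right bars at x≈207 down to 33, y≈195. The timer keys are at (264,226) and (381,226). All are within 2 px of the fit. The shut tips are about 14 mm wide along y. I descend over the key.

>>> play_rows --plan '[[-1, [0, 0, 10], [0, 0, 0]], [-1, [0, 0, 35], [0, 0, 0]], [-1, [0, 0, 65], [0, 0, 0]], [-1, [0, 0, 90], [0, 0, 0]], [-1, [0, 0, 108], [0, 0, 0]], [-1, [0, 0, 118], [0, 0, 0]], [-1, [0, 0, 122], [0, 0, 0]], [-1, [0, 0, 122], [0, 0, 0]], [-1, [0, 0, 122], [0, 0, 0]], [-1, [0, 0, 122], [0, 0, 0]]]'

```text
time_s: 1.98
tcp_pos: [463.4, 60.9, 70.4]
eef_rot: [0.085, 0.996, 0.0, 0.001]
wrist_force: [1.1, 0.4, -0.1]
opening: -0.1
grip_force: 0.0
```

Run:
```python
from workcell import manip
s=manip.state();print(s['time_s'],s['tcp_pos'],s['wrist_force'],s['eef_rot'])
```

```text
1.9833 [463.40540186  60.91746089  70.35158634] [ 1.13033666  0.41382958 -0.14325848] [8.52275516e-02 9.96361236e-01 1.83742237e-04 7.20367787e-04]
```

>>> play_rows --plan '[[-1, [0, 0, 3], [0, 0, 0]], [-1, [0, 0, 5], [0, 0, 0]], [-1, [0, 0, 6], [0, 0, 0]], [-1, [0, 0, 7], [0, 0, 0]], [-1, [0, 0, 7.5], [0, 0, 0]], [-1, [0, 0, 7.5], [0, 0, 0]], [-1, [0, 0, 7.5], [0, 0, 0]]]'

```text
time_s: 2.57
tcp_pos: [462.9, 60.4, 61.9]
eef_rot: [0.086, 0.996, 0.0, 0.0]
wrist_force: [-1.8, -0.4, 2.8]
opening: -0.1
grip_force: 1.5
```

>>> play_rows --plan '[[-1, [0, 0, 0.7], [0, 0, 0]], [-1, [0, 0, 0.7], [0, 0, 0]], [-1, [0, 0, 0.7], [0, 0, 0]], [-1, [0, 0, 0.7], [0, 0, 0]], [-1, [0, 0, 0.7], [0, 0, 0]], [-1, [0, 0, 0.7], [0, 0, 0]], [-1, [0, 0, 0.7], [0, 0, 0]], [-1, [0, 0, 0.7], [0, 0, 0]], [-1, [0, 0, 0.7], [0, 0, 0]], [-1, [0, 0, 0.7], [0, 0, 0]], [-1, [0, 0, 0.7], [0, 0, 0]], [-1, [0, 0, 0.7], [0, 0, 0]]]'

```text
time_s: 3.57
tcp_pos: [462.9, 60.4, 61.2]
eef_rot: [0.086, 0.996, -0.0, 0.0]
wrist_force: [-1.0, 1.4, 4.5]
opening: -0.2
grip_force: 2.5
```

>>> play_rows --plan '[[-1, [0, 0, 0], [0, 0, 0]], [-1, [0, 0, 0], [0, 0, 0]], [-1, [0, 0, 0], [0, 0, 0]], [-1, [0, 0, 0], [0, 0, 0]], [-1, [0, 0, 0], [0, 0, 0]], [-1, [0, 0, 0], [0, 0, 0]]]'

```text
time_s: 4.07
tcp_pos: [462.9, 60.4, 61.2]
eef_rot: [0.086, 0.996, -0.0, 0.0]
wrist_force: [-2.1, -0.0, 6.1]
opening: 0.2
grip_force: 2.5
```

>>> play_rows --plan '[[-1, [0, 0, -6], [0, 0, 0]], [-1, [0, 0, -14], [0, 0, 0]], [-1, [-6, -30, -16], [0, 0, 0]], [-1, [-10, -60, -16], [0, 0, 0]], [-1, [-12, -85, -16], [0, 0, 0]], [-1, [-12, -96.5, -14], [0, 0, 0]], [-1, [-12, -96.5, -8], [0, 0, 0]], [-1, [-12, -96.5, -6], [0, 0, 0]], [-1, [-12, -96.5, -6], [0, 0, 0]], [-1, [-12, -96.5, -6], [0, 0, 0]]]'

```text
time_s: 4.9
tcp_pos: [458.1, -35.7, 67.0]
eef_rot: [0.085, 0.996, 0.0, -0.0]
wrist_force: [-0.1, 0.1, 1.1]
opening: 0.2
grip_force: 0.0
```

Run:
```python
from h import *
from workcell import manip
s=manip.state();print(s['time_s'],s['tcp_pos'],s['wrist_force'])
print(totool(s,[458.4,-36.7,61.5]),totool(s,[433.9,-178.6,61.5]))
```

```text
4.9 [458.11434691 -35.74941074  66.97233096] [-0.0746223   0.08898176  1.13619481]
[-0.44583803 -0.88954111  5.47188896] [  -0.33683822 -144.88901096    5.44361063]
```

Over bar 1. I lower to about 1.2 mm of press.

>>> play_rows --plan '[[-1, [0, -0.5, 2], [0, 0, 0]], [-1, [0, -0.5, 4], [0, 0, 0]], [-1, [0, -0.5, 5], [0, 0, 0]], [-1, [0, -0.5, 5.6], [0, 0, 0]], [-1, [0, -0.5, 5.6], [0, 0, 0]], [-1, [0, -0.5, 5.6], [0, 0, 0]]]'

```text
time_s: 5.4
tcp_pos: [458.3, -37.0, 61.6]
eef_rot: [0.085, 0.996, 0.0, 0.0]
wrist_force: [0.1, 2.7, 3.8]
opening: -0.1
grip_force: 1.8
```

>>> play_rows --plan '[[-1, [0, -6, 0], [0, 0, 0]], [-1, [0, -12, 0], [0, 0, 0]], [-1, [0, -18, 0], [0, 0, 0]], [-1, [0, -24, 0], [0, 0, 0]], [-1, [0, -30, 0], [0, 0, 0]], [-1, [0, -36, 0], [0, 0, 0]], [-1, [0, -42, 0], [0, 0, 0]], [-1, [0, -48, 0], [0, 0, 0]], [-1, [0, -54, 0], [0, 0, 0]], [-1, [0, -60, 0], [0, 0, 0]], [-1, [0, -66, 0], [0, 0, 0]], [-1, [0, -72, 0], [0, 0, 0]]]'

```text
time_s: 6.4
tcp_pos: [445.9, -108.6, 61.6]
eef_rot: [0.086, 0.996, 0.0, 0.0]
wrist_force: [1.8, 3.5, 3.8]
opening: -0.1
grip_force: 1.9
```

>>> play_rows --plan '[[-1, [0, -6, 0], [0, 0, 0]], [-1, [0, -12, 0], [0, 0, 0]], [-1, [0, -18, 0], [0, 0, 0]], [-1, [0, -24, 0], [0, 0, 0]], [-1, [0, -30, 0], [0, 0, 0]], [-1, [0, -36, 0], [0, 0, 0]], [-1, [0, -42, 0], [0, 0, 0]], [-1, [0, -48, 0], [0, 0, 0]], [-1, [0, -54, 0], [0, 0, 0]], [-1, [0, -60, 0], [0, 0, 0]], [-1, [0, -66, 0], [0, 0, 0]], [-1, [0, -71.5, 0], [0, 0, 0]]]'

```text
time_s: 7.4
tcp_pos: [433.7, -179.1, 61.6]
eef_rot: [0.086, 0.996, 0.0, 0.0]
wrist_force: [1.1, 2.8, 4.1]
opening: 0.0
grip_force: 1.9
```

>>> play_rows --plan '[[-1, [0, 0, 0.2], [0, 0, 0]], [-1, [0, 0, 0.2], [0, 0, 0]], [-1, [0, 0, 0.2], [0, 0, 0]], [-1, [0, 0, 0.2], [0, 0, 0]]]'

```text
time_s: 7.73
tcp_pos: [433.8, -178.8, 61.4]
eef_rot: [0.086, 0.996, -0.0, 0.0]
wrist_force: [-0.7, -2.7, 4.5]
opening: 0.3
grip_force: 2.1
```

Run:
```python
from h import *
from workcell import manip
s=manip.state();print(s['time_s'],s['tcp_pos'],s['wrist_force'],totool(s,[433.9,-178.6,61.5]))
d=manip.snapshot("wrist");cv2.imwrite('pics/w2.png',d['frame'][:,:,::-1])
```

```text
7.7333 [ 433.8015044  -178.77597537   61.42975573] [-0.69425492 -2.71143844  4.45307196] [-0.06708252  0.19013995 -0.07035415]
```

View pics/w2.png

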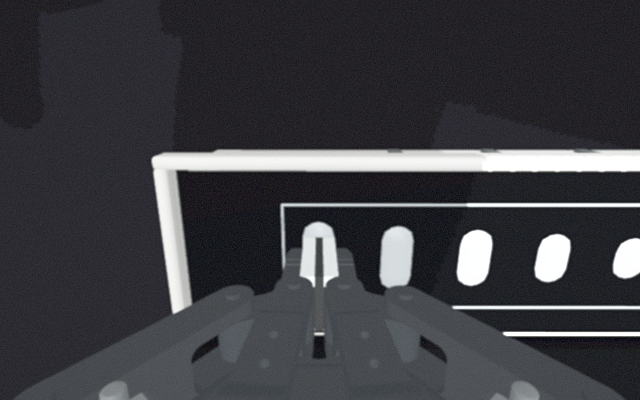

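The fingertips rest at (319,245) on bar 5, the longest bar. Bar 4 at (396,257) is clear, and the push is about 4 N. I hand it in.

```bash
python3 -c "
from workcell import manip
print(manip.hand_in())"
```

```text
the job is handed in; nothing more can be done
None
```

I held the on key for about 1.5 s at about 5 N, stroked the right (kettle) slider from bar 1 to bar 5 at about 4 N, and handed in with the fingertips resting on bar 5 alone; the hand-in call returned no verdict.

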